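# Return four bench items to their matching locating plates

## Robot

A 6-joint arm with a two-finger parallel gripper is mounted at the origin on a cart in front of the work surface, level with it; the furniture and walls round the work are solid. World frame = base frame: x ahead of the robot, y to its left, z up, the work surface at z = 0. Lengths are in m, angles in rad, forces in N, time in s.
With the tool pointing down it reaches from about 0.3 to 0.875 m from the base axis. Payload 6.4 kg.
Tool frame: the origin (TCP) lies at the very end of the fingers, on their centre line; the grasp point (between the pads) lies 19 mm behind it; z points along the fingers, y is the line along which they close (so a half turn about z gives the same grasp; the last joint's range is limited). The gripper opens to 85 mm and grips with 20 to 120 N. Pads are 22 mm wide; open, the fingers measure 114 mm over their backs; the gripper's body (76 mm by 85 mm) begins 54 mm behind the grasp point. The pads swing forward as they close: fully open they stand 13 mm farther back than shut.
Start: joints at [0.949, 0.181, 1.607, -0, 1.354, -0.206], TCP at [0.232, 0.526, 0.231] pointing down, gripper open.
Joint ranges: [-2.99, 2.99], [-0.89, 2.07], [0.3, 2.58], [-1.14, 4.28], [0, 2.63], [-3.12, 3.12]. Speed limits (rad/s): [2.57, 2.57, 3.01, 3.14, 3.14, 3.14].

## Interface

Orientations are given as a unit quaternion [w, x, y, z].
In Python, from bench import telemetry, camera, ctrl, spotter gives the robot as it stands.
- The arm moves only by the tool send_rows, never from a script. Its argument "series" is a list of rows, each a list of 3 entries, a list of its own where there are three numbers: the turn, a rotation vector about the world's x, y, z in degrees, then the shift along the world's x, y, z in mm, then the closure, from -1 (fully open) to 1 (shut), so that 0 is half open. In form: [[[rx, ry, rz], [dx, dy, dz], gripper], ...]. A call has 1 to 10 rows; each row is the pose to reach, as a shift and turn from the pose commanded when the call began; what a row does not reach only later rows make up. A row lasts 1/8 s, in which the tool goes at most 62.5 mm and 10.7 degrees, less where a joint would pass 70% of its speed; a pose out of reach is approached as far as the arm can. A call with a gripper value outside its range is refused whole. The fingers move at their own pace and stop on an object; the grip force is fixed at half the most. Time passes only in rows, so rows that repeat a pose let the fingers close. It gives the time, the measured TCP pose, the force, the opening and the grip force at its end, in the units of the state.
- telemetry.get_obs(): the state, without advancing time (a new reading comes with each control period).
- camera(name): name is "scene" or "side" or "wrist"; returns a dict with "pixels" (420x560x3 uint8, red, green, blue), "camera_matrix" (3x3 intrinsics, pixels), "xyz" and "orientation" of the camera in the world. Camera axes: x right, y up, looking along -z (the intrinsics and any distortion apply to the point x, -y, -z); pixel columns grow to the right and rows downward; lengths in m; the calibration is good to about 2 mm. A picture is of the moment at which its call begins. There is no depth.
- ctrl.hand_in(): hands the job in; it is judged then, once.
Trained networks look in the newest picture that a camera, given by its name, has taken for a name from the list of things; names that differ only in an ending like _2 or _b are one class to them, and where a whole thing is asked for, a point or a joint stands for the part that bears it (a point fixed in the world has none). Each returns a list of dicts, best first, with "conf" (0 to 1); they miss things now and then, are a little off and sometimes report something else, mostly with a low value. They report only what shows in the picture. A call takes as long as a camera call.
- spotter.boxes_of(thing, camera): "xyz" ([x, y, z] in m, in world coordinates, good to about 4 mm: the middle of the surface that is visible of it).
- spotter.landmark_of(thing, camera): "xyz" ([x, y, z] in m, in world coordinates, good to about 4 mm: a listed point, or the origin of a listed thing).
The state is a dict: "time_s": time; "q": joint angles; "dq": joint speeds; "joint_efforts": joint torques, N m; "eef_pos": TCP position; "eef_rot": TCP orientation; "wrist_force": force on the tool from outside, world axes, zero at the start; "torque": the same for the moment, N m; "opening": opening from 0.0 (shut) to 1.0 (fully open); "grasp_force": force on a finger pad.
Only numpy, scipy, OpenCV 4.12 (cv2) and the standard library are available. Lean on these libraries where they do the work, as an engineer would, in place of code of your own. Each camera call takes 0.05 s, during which the arm holds its last target. There are 200 camera calls.

## Task

Set the bench back in order: put the glass vial, the small brown bottle, the round tin and the square timer each into the recess that has its outline, one on each of the four grey plates: the vial in the smallest round recess, the bottle in the middle-sized round one, the tin in the large round one and the timer in the square one. Each must stand upright, right way up, flat on the floor of its recess. Do not tip the vial or the bottle over on the way, and leave the white jar and the roll of tape where they are.

Things in the scene. Friction and masses are not known exactly. Their poses are not given: they have to be found in the camera images.
- vial: Slim clear glass vial with a white crimped cap, standing upright: body 23 mm in diameter, 76 mm tall, about 26 g, rigid. Origin at the centre of its underside, z up along its axis.
- brown_bottle: Small brown bottle with a white cap, standing upright: body 46 mm in diameter, straight from the foot to about 65 mm high, 105 mm tall in all with the narrow (24 mm) cap, about 120 g. Origin at the centre of its underside, z up along its axis.
- tin: Flat round white tin, lid fixed: 66 mm in diameter, 26 mm tall, about 50 g. Origin at the centre of its underside, z up.
- bench_timer: Flat square white bench timer lying face up, with a display and three buttons: 66 x 66 mm, case 16 mm tall (19 mm with the buttons), about 60 g. Origin at the centre of its underside, z up, x and y parallel to its sides. Any of the four quarter turns fits its recess.
- plate_small: Fixed grey plastic plate, 100 x 100 mm, 6 mm thick, lying on the table; origin at the centre of its underside, z up. In its middle, open upward, is one recess 4 mm deep (its dark floor is 2 mm above the table): round, 33 mm in diameter, the smallest; for the vial.
- plate_medium: Fixed grey plastic plate, 100 x 100 mm, 6 mm thick, lying on the table; origin at the centre of its underside, z up. In its middle, open upward, is one recess 4 mm deep (its dark floor is 2 mm above the table): round, 58 mm in diameter; for the brown bottle.
- plate_large: Fixed grey plastic plate, 100 x 100 mm, 6 mm thick, lying on the table; origin at the centre of its underside, z up. In its middle, open upward, is one recess 4 mm deep (its dark floor is 2 mm above the table): round, 78 mm in diameter; for the tin.
- plate_square: Fixed grey plastic plate, 100 x 100 mm, 6 mm thick, lying on the table; origin at the centre of its underside, z up. In its middle, open upward, is one recess 4 mm deep (its dark floor is 2 mm above the table): square, 78 x 78 mm, its sides parallel to the plate's sides and to its x and y; for the timer, which goes in when its sides are within about 9 degrees of parallel.
- jar: White jar with a blue cap, 60 mm in diameter, 80 mm tall, standing behind the plates; a bystander, to be left alone. Origin at the centre of its underside.
- tape: Roll of tan tape lying flat, 105 mm in diameter, 25 mm tall, behind the plates; a bystander, to be left alone. Origin at the middle of its underside.

How it is judged:
By the outcome, as a careful person would: the job done as asked, in the order asked, and still so for the second after the job is handed in, with the robot touching nothing.
It also fails if it takes over 128 s, if anything falls off the work surface, if the arm or the gripper's body presses on something with over 40 N, if the wrist force passes 120 N, or if a joint passes its speed limit or range.

## Working session

There is one attempt and no reset: what is moved stays moved. The work goes in short steps, Python scripts to look and compute and a tool call to move; the robot and the scene stay as the last step left them, time stands still between calls to the robot, and variables do not carry over. Pictures are saved under pics/ and viewed, at most 14 in all, crops included, and the job is handed in when it is done.

Besides the shell and the picture viewer there is one more tool, called after "Request:" in YAML: its name, and indented under it one key for each argument. send_rows: Moves the arm, as the interface text tells. Its arguments: {"type":"object","properties":{"series":{"type":"array","items":{"type":"array"}}},"required":["series"]}

```bash
mkdir -p pics; cat > h.py <<'E'
import numpy as np, cv2
from bench import telemetry, camera, ctrl, spotter
T=["vial","brown_bottle","tin","bench_timer","plate_small","plate_medium","plate_large","plate_square","jar","tape"]
def snap(cam,fn=None):
    c=camera(cam)
    if fn: cv2.imwrite('pics/'+fn,np.ascontiguousarray(c['pixels'][:,:,::-1]))
    return c
E
python3 - <<'E'
from h import *
for cam in("scene","side"):
    c=snap(cam,cam+'0.png'); print(cam,c['xyz'],c['orientation'],c['camera_matrix'],[k for k in c])
    for t in T:
        print(t,[(np.round(d['xyz'],3).tolist(),round(d['conf'],2)) for d in spotter.landmark_of(t,cam)[:3]])
o=telemetry.get_obs();print({k:np.round(v,3) for k,v in o.items()})
E
```

```text
scene [-0.29594723 -0.8815911   0.8132826 ] [ 0.80496513  0.45076118 -0.18665033 -0.33764946] [[536.1845886    0.         273.44920913]
 [  0.         536.1845886  209.14775852]
 [  0.           0.           1.        ]] ['pixels', 'camera_matrix', 'xyz', 'orientation']
vial [([0.441, 0.336, 0.005], 0.5)]
brown_bottle [([0.443, -0.353, 0.004], 0.66)]
tin [([0.457, 0.09, -0.001], 0.83)]
bench_timer [([0.463, -0.103, 0.003], 0.72), ([0.458, 0.087, -0.0], 0.48)]
plate_small [([0.595, 0.112, 0.001], 0.84)]
plate_medium [([0.608, -0.134, 0.0], 0.63), ([0.463, -0.104, 0.001], 0.26)]
plate_large [([0.598, 0.316, 0.001], 0.74)]
plate_square [([0.607, -0.319, 0.002], 0.71)]
jar [([0.768, -0.218, 0.001], 0.79), ([0.595, 0.114, -0.001], 0.67)]
tape [([0.784, -0.039, -0.004], 0.86)]
side [ 0.11382199 -0.77866203  0.64112101] [ 0.8440886   0.46117203 -0.12532759 -0.24316209] [[410.34931974   0.         268.22197426]
 [  0.         410.34931974 205.93371168]
 [  0.           0.           1.        ]] ['pixels', 'camera_matrix', 'xyz', 'orientation']
vial [([0.44, 0.331, 0.003], 0.51)]
brown_bottle
[... 268 characters left out ...]
.612, -0.124, -0.001], 0.95)]
plate_large [([0.597, 0.319, 0.0], 0.67)]
plate_square [([0.614, -0.316, 0.003], 0.68)]
jar [([0.764, -0.221, -0.002], 0.8)]
tape [([0.783, -0.037, -0.002], 0.81)]
{'time_s': np.float64(1.1), 'q': array([ 0.949,  0.181,  1.607,  0.   ,  1.354, -0.206]), 'dq': array([-0.   ,  0.001,  0.   ,  0.001,  0.001,  0.001]), 'joint_efforts': array([ 1.0000e-03, -4.4485e+01, -3.5168e+01, -0.0000e+00,  1.0000e-03,
       -0.0000e+00]), 'eef_pos': array([0.232, 0.526, 0.231]), 'eef_rot': array([-0.   ,  0.206,  0.978, -0.   ]), 'wrist_force': array([ 0.369,  0.698, -0.91 ]), 'torque': array([0.056, 0.029, 0.041]), 'grasp_force': np.float64(0.0), 'opening': np.float64(1.002)}
```

View pics/scene0.png

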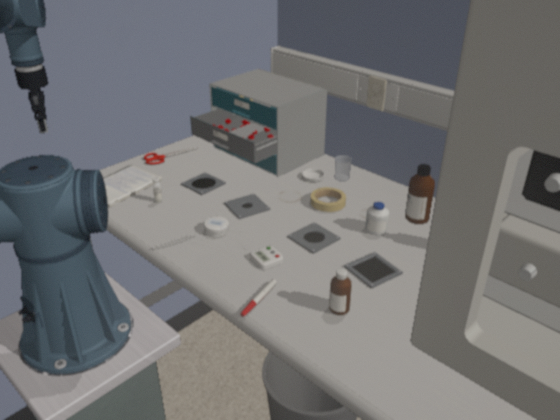

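View pics/side0.png

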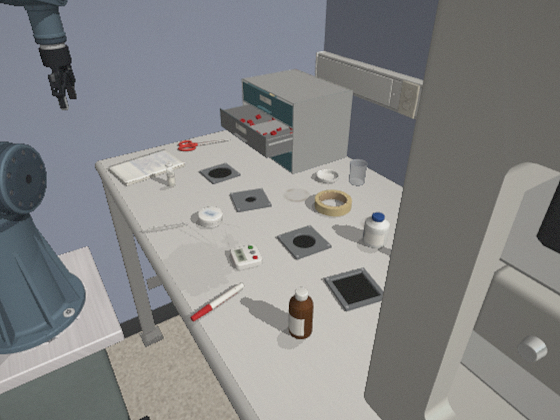

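The scene picture shows the plates large (203,183), small (247,206), medium (314,237) and square (373,269). It also shows the vial (157,193), tin (216,227), timer (267,257) and bottle (340,295). The networks agree with this. I'm moving above the vial.

Request:
send_rows:
  series:
    - [[0,0,6],[40,-40,10],0]
    - [[0,0,12],[90,-80,20],0]
    - [[0,0,18],[140,-120,20],0]
    - [[0,0,24],[180,-160,20],0]
    - [[0,0,24],[208,-193,20],0]
    - [[0,0,24],[208,-193,20],0]
    - [[0,0,24],[208,-193,20],0]

```text
time_s: 1.98
eef_pos: [0.44, 0.3332, 0.2513]
eef_rot: [-0.0, -0.001, 1.0, 0.0]
wrist_force: [-0.1, -0.2, 0.1]
opening: 0.499
grasp_force: 0.0
```

```bash
python3 - <<'E'
from h import *
o=telemetry.get_obs();print({k:np.round(o[k],3).tolist() for k in('time_s','eef_pos','eef_rot','opening','q')})
c=snap('wrist','w1.png'); print(c['xyz'],c['orientation'],c['camera_matrix'])
for t in T:
    print(t,[(np.round(d['xyz'],3).tolist(),round(d['conf'],2)) for d in spotter.landmark_of(t,'wrist')[:2]])
E
```

```text
{'time_s': 1.975, 'eef_pos': [0.44, 0.333, 0.251], 'eef_rot': [-0.0, -0.001, 1.0, 0.0], 'opening': 0.499, 'q': [0.433, 0.113, 1.643, 0.0, 1.386, -1.141]}
[0.37023673 0.33182498 0.3940987 ] [ 0.69929676 -0.09742908 -0.09782913  0.70137086] [[363.1769434    0.         289.3036696 ]
 [  0.         363.1769434  213.53853356]
 [  0.           0.           1.        ]]
vial [([0.436, 0.331, 0.001], 0.62)]
brown_bottle []
tin [([0.457, 0.086, 0.001], 0.97)]
bench_timer []
plate_small [([0.601, 0.123, -0.003], 0.93)]
plate_medium []
plate_large [([0.603, 0.314, 0.001], 0.91)]
plate_square []
jar []
tape []
```

View pics/w1.png

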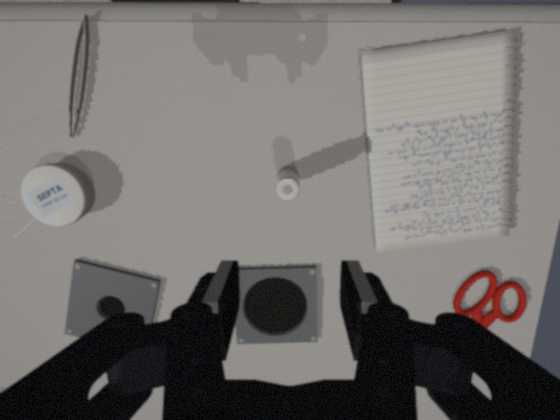

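The wrist picture shows the vial cap at (288,188), the large recess at (275,305), the small recess at (111,306) and the tin at (55,194). Next I'm computing positions.

```bash
cat >> h.py <<'E'
from scipy.spatial.transform import Rotation as R
def px2w(c,uv,z):
    K=np.array(c['camera_matrix']);u,v=uv
    d=np.array([(u-K[0,2])/K[0,0],-(v-K[1,2])/K[1,1],-1.])
    w=np.array(c['orientation']);d=R.from_quat([w[1],w[2],w[3],w[0]]).apply(d)
    p=np.array(c['xyz']);return (p+d*(z-p[2])/d[2])[:2]
def blob(c,uv,z,thr,dark=True,r=60):
    """rectify around the point on plane z (0.25 mm/px, 180 mm), threshold, component at the middle -> centroid, width, yaw"""
    K=np.array(c['camera_matrix']);w=np.array(c['orientation']);Rm=R.from_quat([w[1],w[2],w[3],w[0]]).as_matrix()
    q=px2w(c,uv,z); s=.0005;n=int(2*r/1000/s)
    g=np.arange(n)*s-n*s/2; X,Y=np.meshgrid(q[0]+g,q[1]+g,indexing='ij')
    P=(np.stack([X,Y,np.full_like(X,z)],-1)-c['xyz'])@Rm
    U=K[0,0]*P[...,0]/-P[...,2]+K[0,2];V=K[1,2]-K[1,1]*P[...,1]/-P[...,2]
    im=cv2.remap(cv2.cvtColor(np.ascontiguousarray(c['pixels']),cv2.COLOR_RGB2GRAY),U.astype('f4'),V.astype('f4'),cv2.INTER_LINEAR)
    m=((im<thr) if dark else (im>thr)).astype('u1')
    k,l,st,ce=cv2.connectedComponentsWithStats(m)
    i=l[n//2,n//2]; pts=np.argwhere(l==i).astype('f4'); rect=cv2.minAreaRect(pts)
    cc=np.array(rect[0])*s+q-n*s/2
    return np.round(cc,4),np.round(np.array(rect[1])*s*1000,1),round(rect[2],1),im
E
python3 - <<'E'
from h import *
c=snap('wrist')
print('cap',px2w(c,(288,188),.076))
for n,uv in(('small',(111,306)),('large',(275,305))):
    for t in(30,40,50):print(n,t,blob(c,uv,.006,t)[:3])
    im=blob(c,uv,.006,40)[3];print(im[::24,120])
print('tin',px2w(c,(53,194),.026))
E
```

```text
cap [0.43719381 0.33083982]
small 30 (array([0.6204, 0.1187]), array([119.5,  72. ]), 90.0)
small 40 (array([0.6201, 0.1187]), array([119.5,  72.5]), 90.0)
small 50 (array([0.6199, 0.1187]), array([119.5,  73. ]), 90.0)
[140  89  98  94  24  28  18  19  13  17]
large 30 (array([0.5945, 0.3152]), array([119.5, 119.5]), 90.0)
large 40 (array([0.596 , 0.3152]), array([72.5, 73.5]), 90.0)
large 50 (array([0.5962, 0.3152]), array([74.5, 75. ]), 90.0)
[147  72  45  25  26  32  29  27  27  91]
tin [0.45503089 0.08674388]
```

Request:
send_rows:
  series:
    - [[0,0,0],[-2,-2,-50],0]
    - [[0,0,0],[-2,-2,-100],0]
    - [[0,0,0],[-2,-2,-140],0]
    - [[0,0,0],[-2,-2,-180],0]
    - [[0,0,0],[-2,-2,-218],0]
    - [[0,0,0],[-2,-2,-218],0]
    - [[0,0,0],[-2,-2,-218],0.3]
    - [[0,0,0],[-2,-2,-218],0.7]
    - [[0,0,0],[-2,-2,-218],0.7]
    - [[0,0,0],[-2,-2,-218],0.7]

```text
time_s: 3.82
eef_pos: [0.4399, 0.3318, 0.0354]
eef_rot: [0.002, -0.002, 1.0, 0.001]
wrist_force: [-0.2, -0.1, 7.1]
opening: 0.245
grasp_force: 58.7
```

Request:
send_rows:
  series:
    - [[0,0,0],[0,0,30],0.7]
    - [[0,0,0],[0,0,75],0.7]
    - [[0,0,0],[20,-30,115],0.7]
    - [[0,0,0],[50,-65,145],0.7]
    - [[0,0,0],[80,-105,165],0.7]
    - [[0,0,0],[110,-145,167],0.7]
    - [[0,0,0],[140,-185,167],0.7]
    - [[0,0,0],[162,-213,167],0.7]
    - [[0,0,0],[162,-213,167],0.7]
    - [[0,0,0],[162,-213,167],0.7]

```text
time_s: 5.08
eef_pos: [0.5998, 0.1184, 0.2004]
eef_rot: [-0.0, -0.001, 1.0, 0.0]
wrist_force: [-0.1, 0.6, 0.2]
opening: 0.249
grasp_force: 58.7
```

```bash
python3 - <<'E'
from h import *
c=snap('wrist','w2.png')
for t in ['plate_small','plate_medium','plate_large','tin','vial']:
    print(t,[(np.round(d['xyz'],3).tolist(),round(d['conf'],2)) for d in spotter.landmark_of(t,'wrist')[:2]])
E
```

```text
plate_small [([0.6, 0.12, -0.003], 0.7)]
plate_medium [([0.611, -0.129, 0.005], 0.7)]
plate_large []
tin [([0.455, 0.083, 0.003], 0.72), ([0.595, 0.121, 0.167], 0.59)]
vial [([0.598, 0.119, 0.168], 0.93)]
```

View pics/w2.png

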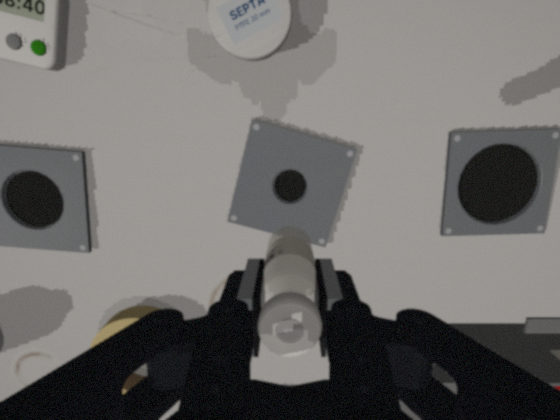

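The vial is held upright. The small recess is at (290,186), the medium at (32,199), the large at (498,184) and the tin at (250,25).

```bash
python3 - <<'E'
from h import *
c=snap('wrist')
for n,uv,r in(('small',(290,186),30),('med',(32,199),32),('large',(498,184),48)):
    for t in(35,50):print(n,blob(c,uv,.006,t,r=r)[:3])
print('vial top',px2w(c,(290,322),.241),'bottom', px2w(c,(290,244),.168))
print('tin',px2w(c,(248,20),.026))
E
```

```text
small (array([0.5986, 0.1176]), array([27.5, 28. ]), 90.0)
small (array([0.5988, 0.1176]), array([29.5, 29.5]), 90.0)
med (array([ 0.6128, -0.1266]), array([52.3, 52.3]), 23.2)
med (array([ 0.6132, -0.1279]), array([54.1, 56.1]), 22.6)
large (array([0.5961, 0.3132]), array([71.7, 72.7]), 34.7)
large (array([0.5963, 0.3135]), array([73.5, 73.9]), 45.0)
vial top [0.59527652 0.11791789] bottom [0.59626545 0.11804821]
tin [0.46189777 0.08444969]
```

Request:
send_rows:
  series:
    - [[0,0,0],[1,-1,-40],0.7]
    - [[0,0,0],[1,-1,-80],0.7]
    - [[0,0,0],[1,-1,-115],0.7]
    - [[0,0,0],[1,-1,-140],0.7]
    - [[0,0,0],[1,-1,-152],0.7]
    - [[0,0,0],[1,-1,-157],0.7]
    - [[0,0,0],[1,-1,-160],0.7]
    - [[0,0,0],[1,-1,-162],0.7]
    - [[0,0,0],[1,-1,-162],0.7]

```text
time_s: 6.55
eef_pos: [0.6016, 0.1171, 0.0388]
eef_rot: [0.0, -0.002, 1.0, -0.0]
wrist_force: [0.5, 0.1, -1.2]
opening: 0.25
grasp_force: 58.7
```

```bash
python3 - <<'E'
from h import *
snap('wrist','w3.png')
E
```

```text
(no output)
```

View pics/w3.png

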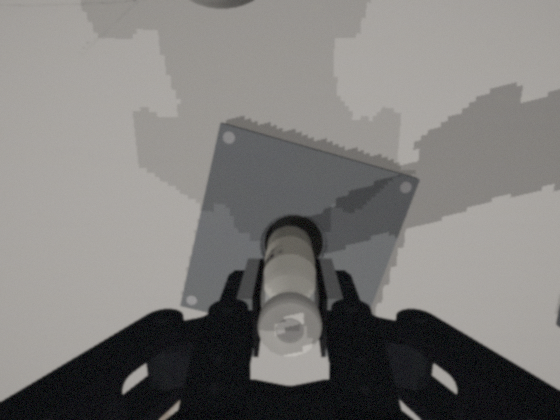

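The vial foot is inside the small recess near (290,235). I'll lower it a touch and release.

Request:
send_rows:
  series:
    - [[0,0,0],[0,0,-1],0.7]
    - [[0,0,0],[0,0,-2],0.7]
    - [[0,0,0],[0,0,-2],0.6]
    - [[0,0,0],[0,0,-2],0.4]
    - [[0,0,0],[0,0,-2],0.2]
    - [[0,0,0],[0,0,-2],0.1]
    - [[0,0,0],[0,0,-2],0.1]

```text
time_s: 7.48
eef_pos: [0.6012, 0.117, 0.0361]
eef_rot: [-0.0, -0.002, 1.0, -0.0]
wrist_force: [0.2, -0.0, -0.0]
opening: 0.445
grasp_force: 0.0
```

Request:
send_rows:
  series:
    - [[0,0,0],[0,0,25],0.1]
    - [[0,0,0],[0,0,70],0.1]
    - [[0,0,0],[0,0,120],0]
    - [[0,0,0],[0,0,165],-0.2]
    - [[0,0,0],[-20,-40,195],-0.3]
    - [[0,0,0],[-20,-40,195],-0.3]

```text
time_s: 8.22
eef_pos: [0.5823, 0.0752, 0.2347]
eef_rot: [0.003, -0.001, 1.0, -0.001]
wrist_force: [0.5, 1.1, -0.7]
opening: 0.651
grasp_force: 0.0
```

```bash
python3 - <<'E'
from h import *
snap('wrist','w4.png')
for cam in('wrist','scene'):
  if cam=='scene': snap(cam)
  print([(np.round(d['xyz'],3).tolist(),round(d['conf'],2)) for d in spotter.landmark_of('vial',cam)[:2]])
E
```

```text
[([0.6, 0.119, 0.003], 0.63)]
[([0.603, 0.121, 0.006], 0.5)]
```

View pics/w4.png

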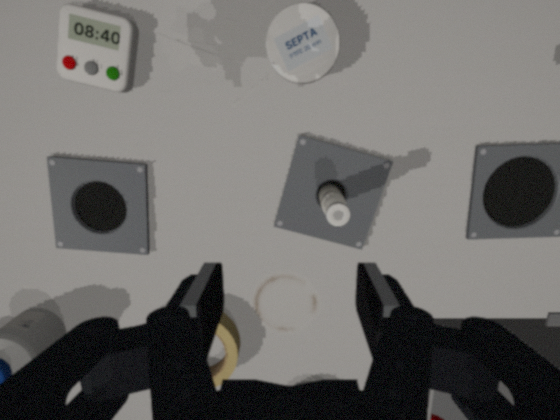

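The vial stands upright at (332,205). Before going to the bottle, I'm checking where the cabinet on the right stands.

```bash
python3 - <<'E'
from h import *
c=snap('side')
for p in((372,400),(400,330)):print(p,px2w(c,p,0))
c=snap('scene')
for p in((415,320),(428,250),(470,335)):print(p,px2w(c,p,0))
E
```

```text
(372, 400) [ 0.46136387 -0.52811332]
(400, 330) [ 0.60980662 -0.4500213 ]
(415, 320) [ 0.53082772 -0.49165974]
(428, 250) [ 0.77754203 -0.37622268]
(470, 335) [ 0.57221548 -0.59803198]
```

Request:
send_rows:
  series:
    - [[0,0,0],[-20,-50,15],-0.4]
    - [[0,0,0],[-40,-105,15],-0.5]
    - [[0,0,0],[-60,-160,15],-0.5]
    - [[0,0,0],[-80,-220,15],-0.5]
    - [[0,0,0],[-100,-280,15],-0.5]
    - [[0,0,0],[-120,-340,15],-0.5]
    - [[0,0,0],[-136,-390,15],-0.5]
    - [[0,0,0],[-136,-427,15],-0.5]
    - [[0,0,0],[-136,-427,15],-0.5]
    - [[0,0,0],[-136,-427,15],-0.5]

```text
time_s: 9.78
eef_pos: [0.4453, -0.3489, 0.2453]
eef_rot: [-0.001, -0.002, 1.0, 0.001]
wrist_force: [0.7, 0.6, -0.3]
opening: 0.745
grasp_force: 0.0
```

```bash
python3 - <<'E'
from h import *
snap('wrist','w5.png')
for t in ['plate_square','plate_medium','brown_bottle','bench_timer']:
    print(t,[(np.round(d['xyz'],3).tolist(),round(d['conf'],2)) for d in spotter.landmark_of(t,'wrist')[:2]])
E
```

```text
plate_square [([0.611, -0.32, -0.001], 0.73)]
plate_medium [([0.613, -0.126, 0.004], 0.81)]
brown_bottle [([0.447, -0.353, 0.001], 0.92)]
bench_timer [([0.46, -0.104, -0.004], 0.9)]
```

View pics/w5.png

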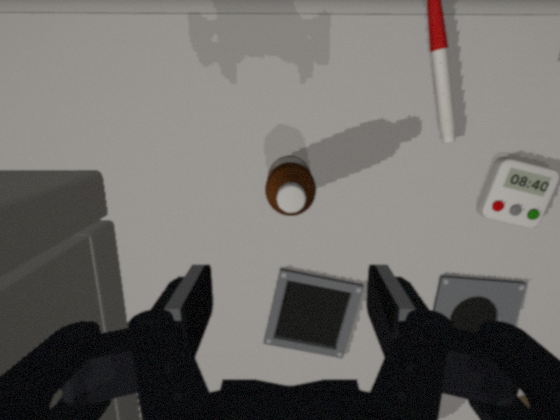

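The bottle cap is at (291,198), the timer at (521,193) and the square recess at (313,312). The cabinet stays left of column 125.

```bash
python3 - <<'E'
from h import *
c=snap('wrist')
print('cap',px2w(c,(291,198),.105),'shoulder',px2w(c,(290,189),.065), 'cab',px2w(c,(125,270),0),px2w(c,(105,190),.25))
for t in(35,45):
  print('sq',blob(c,(313,312),.006,t,r=48)[:3])
g=cv2.cvtColor(c['pixels'],cv2.COLOR_RGB2GRAY)
print('timer',px2w(c,(520,192),.016))
E
```

```text
cap [ 0.44383047 -0.34875296] shoulder [ 0.44498214 -0.34948218] cab [ 0.55617965 -0.54112905] [ 0.40631513 -0.42240794]
sq (array([ 0.6087, -0.3228]), array([72.9, 73.5]), 77.9)
sq (array([ 0.6092, -0.3228]), array([74.2, 75.3]), 78.0)
timer [ 0.45739397 -0.10768748]
```

```bash
python3 - <<'E'
from h import *
L=[]
for cam,a,b in(('scene',(478,0),(428,250)),('side',(435,0),(372,400))):
    c=camera(cam);p=np.array(c['xyz'])
    d=[np.append(px2w(c,u,0),0)-p for u in(a,b)]
    n=np.cross(*d);n/=np.linalg.norm(n);print(cam,n);L.append((n[:2],n[:2]@p[:2]))
print(np.linalg.solve([l[0] for l in L],[l[1] for l in L]))
c=camera('wrist')
for z in(.1,.2,.25,.3,.33):print(z,px2w(c,(105,170),z),px2w(c,(105,215),z),px2w(c,(130,350),z))
E
```

```text
scene [-0.41698397  0.90880092  0.01432647]
side [-0.62144782  0.78284424 -0.03094351]
[ 0.36780308 -0.57704339]
0.1 [ 0.42252988 -0.49844586] [ 0.46007993 -0.50350184] [ 0.59044732 -0.49786964]
0.2 [ 0.40633397 -0.44744071] [ 0.43090388 -0.45074897] [ 0.51620642 -0.44706368]
0.25 [ 0.39823601 -0.42193814] [ 0.41631585 -0.42437253] [ 0.47908598 -0.4216607 ]
0.3 [ 0.39013806 -0.39643557] [ 0.40172783 -0.39799609] [ 0.44196553 -0.39625772]
0.33 [ 0.38527928 -0.38113403] [ 0.39297501 -0.38217023] [ 0.41969326 -0.38101593]
```

Request:
send_rows:
  series:
    - [[0,0,0],[0,1,-50],-0.5]
    - [[0,0,0],[0,1,-100],-0.5]
    - [[0,0,0],[0,1,-140],-0.5]
    - [[0,0,0],[0,1,-175],-0.5]
    - [[0,0,0],[0,1,-200],-0.5]
    - [[0,0,0],[0,1,-208],-0.5]
    - [[0,0,0],[0,1,-208],-0.2]
    - [[0,0,0],[0,1,-208],0.2]
    - [[0,0,0],[0,1,-208],0.2]
    - [[0,0,0],[0,1,-208],0.2]

```text
time_s: 11.48
eef_pos: [0.4458, -0.3496, 0.0394]
eef_rot: [0.001, -0.002, 1.0, -0.001]
wrist_force: [-0.5, 0.0, 3.5]
opening: 0.519
grasp_force: 61.5
```

Request:
send_rows:
  series:
    - [[0,0,0],[0,0,30],0.2]
    - [[0,0,0],[0,0,75],0.2]
    - [[0,0,0],[20,30,115],0.2]
    - [[0,0,0],[50,65,145],0.2]
    - [[0,0,0],[80,105,160],0.2]
    - [[0,0,0],[110,150,160],0.2]
    - [[0,0,0],[140,190,160],0.2]
    - [[0,0,0],[168,222,160],0.2]
    - [[0,0,0],[168,222,160],0.2]
    - [[0,0,0],[168,222,160],0.2]

```text
time_s: 12.72
eef_pos: [0.6127, -0.1271, 0.1979]
eef_rot: [-0.0, -0.002, 1.0, -0.0]
wrist_force: [0.7, -0.1, -1.1]
opening: 0.516
grasp_force: 61.6
```

```bash
python3 - <<'E'
from h import *
c=snap('wrist','w6.png')
print(np.round(telemetry.get_obs()['eef_pos'],4))
for t in ['plate_medium','brown_bottle']:
    print(t,[(np.round(d['xyz'],3).tolist(),round(d['conf'],2)) for d in spotter.landmark_of(t,'wrist')[:2]])
for t in(35,45):print(blob(c,(285,180),.006,t,r=35)[:3])
E
```

```text
[ 0.6126 -0.1277  0.198 ]
plate_medium [([0.61, -0.127, 0.006], 0.97)]
brown_bottle [([0.614, -0.129, 0.16], 0.94)]
(array([ 0.6053, -0.1327]), array([69.5, 69.5]), 90.0)
(array([ 0.6104, -0.1287]), array([47.8, 52.6]), 0.7)
```

View pics/w6.png

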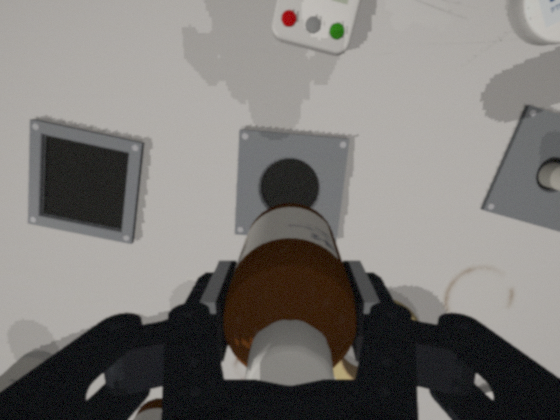

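The bottle is held upright, right over the medium recess at (290,186). Lowering.

Request:
send_rows:
  series:
    - [[0,0,0],[0,0,-45],0.2]
    - [[0,0,0],[0,0,-90],0.2]
    - [[0,0,0],[0,0,-125],0.2]
    - [[0,0,0],[0,0,-143],0.2]
    - [[0,0,0],[0,0,-150],0.2]
    - [[0,0,0],[0,0,-153],0.2]
    - [[0,0,0],[0,0,-155],0.2]
    - [[0,0,0],[0,0,-156],0.2]
    - [[0,0,0],[0,0,-156],0.2]

```text
time_s: 14.0
eef_pos: [0.6135, -0.127, 0.0428]
eef_rot: [0.0, -0.002, 1.0, -0.0]
wrist_force: [0.4, 0.4, -0.5]
opening: 0.52
grasp_force: 61.6
```

```bash
python3 - <<'E'
from h import *
snap('wrist','w7.png'); print(telemetry.get_obs()['eef_pos'],telemetry.get_obs()['wrist_force'])
print([(np.round(d['xyz'],3).tolist(),round(d['conf'],2)) for d in spotter.landmark_of('brown_bottle','wrist')[:2]])
snap('side');print([(np.round(d['xyz'],3).tolist(),round(d['conf'],2)) for d in spotter.landmark_of('brown_bottle','side')[:2]])
E
```

```text
[ 0.61348606 -0.12698672  0.04271307] [ 0.09380651  0.52230747 -1.76087786]
[([0.614, -0.127, 0.008], 0.62)]
[([0.61, -0.121, -0.001], 0.62)]
```

View pics/w7.png

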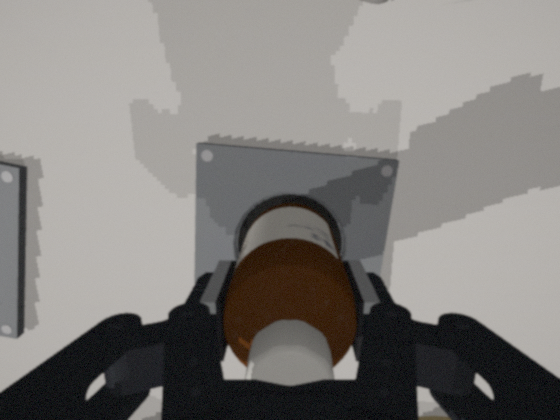

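The bottle foot is centred in the recess. I'll seat it and release.

Request:
send_rows:
  series:
    - [[0,0,0],[0,0,-1],0.2]
    - [[0,0,0],[0,0,-2],0.2]
    - [[0,0,0],[0,0,-2],0]
    - [[0,0,0],[0,0,-2],-0.2]
    - [[0,0,0],[0,0,-2],-0.4]
    - [[0,0,0],[0,0,-2],-0.5]
    - [[0,0,0],[0,0,-2],-0.5]

```text
time_s: 15.08
eef_pos: [0.6132, -0.127, 0.0401]
eef_rot: [-0.0, -0.002, 1.0, 0.0]
wrist_force: [0.1, -0.1, 0.5]
opening: 0.748
grasp_force: 0.0
```

Request:
send_rows:
  series:
    - [[0,0,0],[0,0,25],-0.5]
    - [[0,0,0],[0,0,75],-0.5]
    - [[0,0,0],[0,0,125],-0.5]
    - [[0,0,0],[-30,40,165],-0.7]
    - [[0,0,0],[-70,85,180],-1]
    - [[0,0,0],[-110,130,180],-1]
    - [[0,0,0],[-150,180,180],-1]
    - [[0,0,0],[-155,212,180],-1]
    - [[0,0,0],[-155,212,180],-1]
    - [[0,0,0],[-155,212,180],-1]

```text
time_s: 16.32
eef_pos: [0.4586, 0.0846, 0.2204]
eef_rot: [0.0, -0.002, 1.0, -0.0]
wrist_force: [0.8, 0.7, -0.3]
opening: 1.002
grasp_force: 0.0
```

```bash
python3 - <<'E'
from h import *
c=snap('wrist','w8.png');print(telemetry.get_obs()['eef_pos'])
for t in ['tin','bench_timer','plate_large','brown_bottle','vial']:
    print(t,[(np.round(d['xyz'],3).tolist(),round(d['conf'],2)) for d in spotter.landmark_of(t,'wrist')[:2]])
E
```

```text
[0.45868315 0.08425849 0.22033684]
tin [([0.456, 0.084, -0.002], 0.66)]
bench_timer [([0.46, -0.104, -0.001], 0.91)]
plate_large [([0.6, 0.317, -0.0], 0.89)]
brown_bottle [([0.614, -0.128, 0.003], 0.86), ([0.6, 0.318, 0.001], 0.15)]
vial [([0.6, 0.116, 0.002], 0.63)]
```

View pics/w8.png

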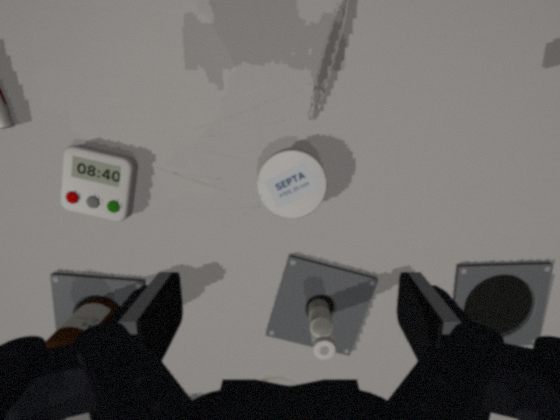

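The bottle (95,310) and vial (320,320) are upright. The tin lid is at (292,184) and the timer at (98,182), turned a few degrees.

```bash
python3 - <<'E'
from h import *
c=snap('wrist')
for t in(165,185,200):
  print('tin',t,blob(c,(275,200),.026,t,False,r=60)[:3],'timer',blob(c,(90,192),.016,t,False,r=60)[:3])
print(px2w(c,(292,184),.026),px2w(c,(97,182),.016))
print('large',blob(c,(498,306),.006,45,r=48)[:3])
E
```

```text
tin 165 (array([0.4709, 0.0692]), array([119.5, 119.5]), 90.0) timer (array([ 0.4657, -0.1119]), array([119.5, 119.5]), 90.0)
tin 185 (array([0.4709, 0.0692]), array([119.5, 119.5]), 90.0) timer (array([ 0.4657, -0.1119]), array([119.5, 119.5]), 90.0)
tin 200 (array([0.4709, 0.0692]), array([119.5, 119.5]), 90.0) timer (array([ 0.4657, -0.1119]), array([119.5, 119.5]), 90.0)
[0.45561135 0.0856025 ] [ 0.45604936 -0.10336775]
large (array([0.6006, 0.3077]), array([85., 85.]), 90.0)
```

Request:
send_rows:
  series:
    - [[0,0,0],[-1,0,-50],-1]
    - [[0,0,0],[-1,0,-100],-1]
    - [[0,0,0],[-1,0,-150],-1]
    - [[0,0,0],[-1,0,-190],-1]
    - [[0,0,0],[-1,0,-210],-1]
    - [[0,0,0],[-1,0,-218],-1]
    - [[0,0,0],[-1,0,-218],-0.8]
    - [[0,0,0],[-1,0,-218],-0.3]
    - [[0,0,0],[-1,0,-218],-0.3]
    - [[0,0,0],[-1,0,-218],-0.3]

```text
time_s: 17.92
eef_pos: [0.4584, 0.085, 0.0039]
eef_rot: [0.001, -0.002, 1.0, -0.0]
wrist_force: [-2.1, 0.4, 6.1]
opening: 0.722
grasp_force: 65.5
```

Request:
send_rows:
  series:
    - [[0,0,0],[0,0,30],-0.3]
    - [[0,0,0],[0,0,75],-0.3]
    - [[0,0,0],[10,30,120],-0.3]
    - [[0,0,0],[35,70,160],-0.3]
    - [[0,0,0],[60,115,180],-0.3]
    - [[0,0,0],[90,160,180],-0.3]
    - [[0,0,0],[120,205,180],-0.3]
    - [[0,0,0],[140,230,180],-0.3]
    - [[0,0,0],[140,230,180],-0.3]
    - [[0,0,0],[140,230,180],-0.3]

```text
time_s: 19.18
eef_pos: [0.5968, 0.3146, 0.1825]
eef_rot: [-0.0, -0.002, 1.0, -0.0]
wrist_force: [-0.1, 0.3, -0.4]
opening: 0.72
grasp_force: 65.6
```

```bash
python3 - <<'E'
from h import *
c=snap('wrist','w9.png')
print(np.round(telemetry.get_obs()['eef_pos'],4))
for t in ['plate_large','tin']:
    print(t,[(np.round(d['xyz'],3).tolist(),round(d['conf'],2)) for d in spotter.landmark_of(t,'wrist')[:2]])
for t in(35,45):print(blob(c,(288,178),.006,t,r=46)[:3])
E
```

```text
[0.5967 0.3143 0.1826]
plate_large [([0.598, 0.316, -0.0], 0.7)]
tin [([0.596, 0.313, 0.176], 0.97)]
(array([0.5866, 0.3154]), array([72.9, 53.3]), 88.6)
(array([0.5866, 0.3156]), array([73.6, 54.4]), 88.6)
```

View pics/w9.png

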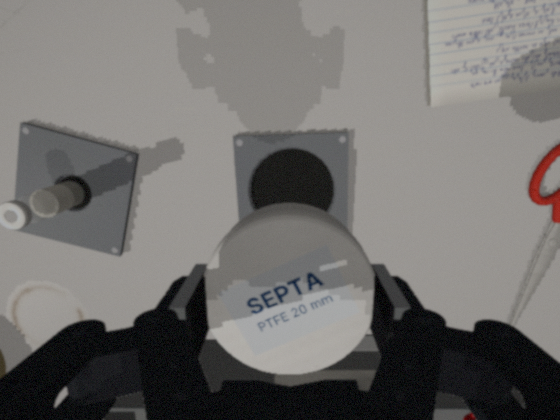

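The tin is held level and the large recess is at (290,187), within 2 mm of under it. Lowering.

Request:
send_rows:
  series:
    - [[0,0,0],[0,1,-50],-0.3]
    - [[0,0,0],[0,1,-100],-0.3]
    - [[0,0,0],[0,1,-140],-0.3]
    - [[0,0,0],[0,1,-160],-0.3]
    - [[0,0,0],[0,1,-168],-0.3]
    - [[0,0,0],[0,1,-172],-0.3]
    - [[0,0,0],[0,1,-174],-0.3]
    - [[0,0,0],[0,1,-176],-0.3]
    - [[0,0,0],[0,1,-176],-0.3]

```text
time_s: 20.45
eef_pos: [0.5975, 0.3162, 0.0068]
eef_rot: [0.0, -0.002, 1.0, 0.0]
wrist_force: [-0.7, 0.3, 0.2]
opening: 0.721
grasp_force: 65.6
```

```bash
python3 - <<'E'
from h import *
snap('wrist','w10.png')
print([(np.round(d['xyz'],3).tolist(),round(d['conf'],2)) for d in spotter.landmark_of('tin','wrist')[:2]])
E
```

```text
[([0.599, 0.313, 0.004], 0.55)]
```

View pics/w10.png

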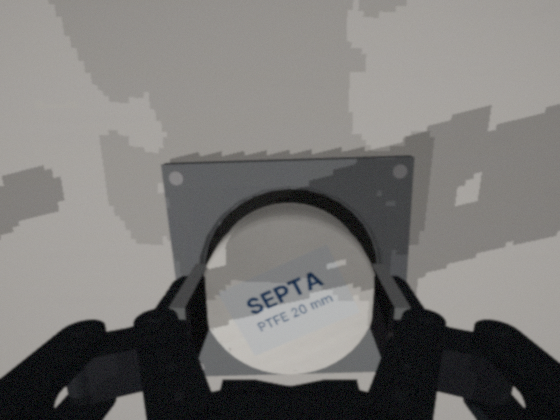

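The tin is inside its recess ring with an even margin. I'll release it and go to the timer.

Request:
send_rows:
  series:
    - [[0,0,0],[0,0,-1],-0.3]
    - [[0,0,0],[0,0,-1],-0.5]
    - [[0,0,0],[0,0,-1],-0.7]
    - [[0,0,0],[0,0,-1],-0.9]
    - [[0,0,0],[0,0,-1],-1]
    - [[0,0,0],[0,0,-1],-1]
    - [[0,0,0],[0,0,20],-1]
    - [[0,0,0],[0,0,70],-1]
    - [[0,0,0],[0,0,130],-1]
    - [[0,0,0],[0,0,190],-1]

```text
time_s: 21.8
eef_pos: [0.5973, 0.316, 0.1999]
eef_rot: [0.001, -0.002, 1.0, 0.0]
wrist_force: [1.5, 0.2, -0.0]
opening: 1.001
grasp_force: 0.0
```

Request:
send_rows:
  series:
    - [[0,0,0],[-20,-50,20],-1]
    - [[0,0,0],[-40,-105,20],-1]
    - [[0,0,0],[-60,-160,20],-1]
    - [[0,0,0],[-80,-220,20],-1]
    - [[0,0,0],[-100,-280,20],-1]
    - [[0,0,0],[-120,-340,20],-1]
    - [[0,0,0],[-140,-390,20],-1]
    - [[0,0,0],[-140,-419,20],-1]
    - [[0,0,0],[-140,-419,20],-1]
    - [[0,0,0],[-140,-419,20],-1]

```text
time_s: 23.05
eef_pos: [0.4574, -0.1025, 0.2171]
eef_rot: [0.001, -0.001, 1.0, -0.0]
wrist_force: [0.7, 0.9, -0.3]
opening: 1.0
grasp_force: 0.0
```

```bash
python3 - <<'E'
from h import *
c=snap('wrist','w11.png')
print(np.round(telemetry.get_obs()['eef_pos'],4))
print([(np.round(d['xyz'],3).tolist(),round(d['conf'],2)) for d in spotter.landmark_of('bench_timer','wrist')[:2]])
im=blob(c,(290,190),.016,200,False)[3]; print(im[::15,120],im[120,::15],im[::15,60])
snap('scene')
for t in T[:4]:print(t,[(np.round(d['xyz'],3).tolist(),round(d['conf'],2)) for d in spotter.landmark_of(t,'scene')[:1]])
E
```

```text
[ 0.4574 -0.1021  0.2169]
[([0.461, -0.102, -0.003], 0.66), ([0.613, -0.32, 0.002], 0.42)]
[143 142 111  86 153 121 109 123 155 152 144 156 152 139 140 139] [140 138 140 138 159 157 157 157 155 154 152 150 104 107 138 141] [139 140 140 133 140 158 157 157 159  56 129 154 140 139 139 140]
vial [([0.602, 0.121, 0.006], 0.58)]
brown_bottle [([0.612, -0.131, 0.004], 0.83)]
tin [([0.598, 0.32, 0.001], 0.59)]
bench_timer [([0.463, -0.104, 0.002], 0.85)]
```

View pics/w11.png

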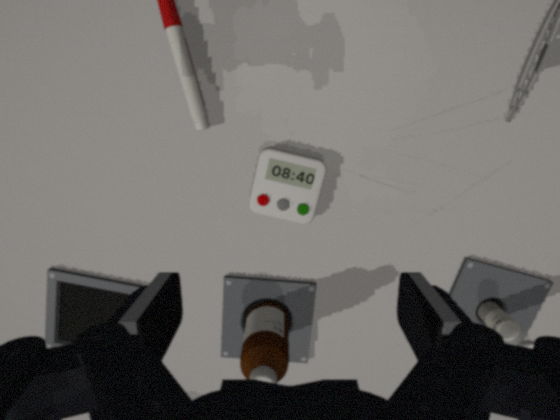

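The timer is at (288,185), display up, with corners near (262,148), (327,158), (314,221) and (249,212).

```bash
python3 - <<'E'
from h import *
c=snap('wrist')
P=np.array([px2w(c,u,.014) for u in((261,147),(327,158),(315,222),(248,212))]);print(P,P.mean(0))
e=[np.degrees(np.arctan2(*(P[(i+1)%4]-P[i])[::-1]))%90 for i in range(4)];print('edges yaw mod 90',np.round(e,1))
print([np.linalg.norm(P[(i+1)%4]-P[i]) for i in range(4)])
im=cv2.medianBlur(blob(c,(287,185),.014,200,False,r=55)[3],5);q=px2w(c,(287,185),.014)
m=cv2.morphologyEx((im>147).astype('u1'),cv2.MORPH_OPEN,np.ones((9,9)))
cn=max(cv2.findContours(m,cv2.RETR_EXTERNAL,cv2.CHAIN_APPROX_NONE)[0],key=cv2.contourArea)
r=cv2.minAreaRect(cn);print(q+(np.array(r[0])[::-1]*.0005-.055),np.array(r[1])*.5,'yaw mod 90',(90-r[2])%90)
print('sq',blob(c,(90,310),.006,45,r=45)[:3])
E
```

```text
[[ 0.42094107 -0.13023917]
 [ 0.43093449 -0.06792769]
 [ 0.49439835 -0.0777573 ]
 [ 0.48438805 -0.14411669]] [ 0.45766549 -0.10501022]
edges yaw mod 90 [80.9 81.2 81.4 77.7]
[np.float64(0.06310775760193739), np.float64(0.0642205774415147), np.float64(0.06711016358047334), np.float64(0.06494694193152355)]
[ 0.46065433 -0.10779014] [61.96784973 62.21038055] yaw mod 90 75.96375560760498
sq (array([ 0.6045, -0.321 ]), array([89.5, 77.5]), 90.0)
```

Request:
send_rows:
  series:
    - [[0,0,-5],[1,-1,-50],-1]
    - [[0,0,-10],[1,-1,-100],-1]
    - [[0,0,-10],[1,-1,-150],-1]
    - [[0,0,-10],[1,-1,-190],-1]
    - [[0,0,-10],[1,-1,-208],-1]
    - [[0,0,-10],[1,-1,-216],-1]
    - [[0,0,-10],[1,-1,-216],-0.8]
    - [[0,0,-10],[1,-1,-216],-0.3]
    - [[0,0,-10],[1,-1,-216],-0.3]
    - [[0,0,-10],[1,-1,-216],-0.3]

```text
time_s: 24.7
eef_pos: [0.4591, -0.1043, 0.002]
eef_rot: [0.001, 0.086, 0.996, -0.0]
wrist_force: [-2.3, 1.0, 7.2]
opening: 0.749
grasp_force: 64.1
```

Request:
send_rows:
  series:
    - [[0,0,0],[0,0,30],-0.3]
    - [[0,0,0],[0,0,75],-0.3]
    - [[0,0,0],[10,-35,120],-0.3]
    - [[0,0,0],[35,-75,155],-0.3]
    - [[0,0,0],[65,-115,170],-0.3]
    - [[0,0,-2],[95,-155,170],-0.3]
    - [[0,0,-2],[130,-195,170],-0.3]
    - [[0,0,-2],[152,-217,170],-0.3]
    - [[0,0,-2],[152,-217,170],-0.3]
    - [[0,0,-2],[152,-217,170],-0.3]

```text
time_s: 25.95
eef_pos: [0.6098, -0.3203, 0.1706]
eef_rot: [-0.0, 0.103, 0.995, 0.0]
wrist_force: [0.3, -0.3, 0.0]
opening: 0.743
grasp_force: 66.3
```

```bash
python3 - <<'E'
from h import *
c=snap('wrist','w12.png')
print(np.round(telemetry.get_obs()['eef_pos'],4))
for t in ['plate_square','bench_timer']:
    print(t,[(np.round(d['xyz'],3).tolist(),round(d['conf'],2)) for d in spotter.landmark_of(t,'wrist')[:2]])
E
```

```text
[ 0.6097 -0.32    0.1707]
plate_square [([0.608, -0.322, -0.001], 0.69)]
bench_timer [([0.612, -0.318, 0.168], 0.74)]
```

View pics/w12.png

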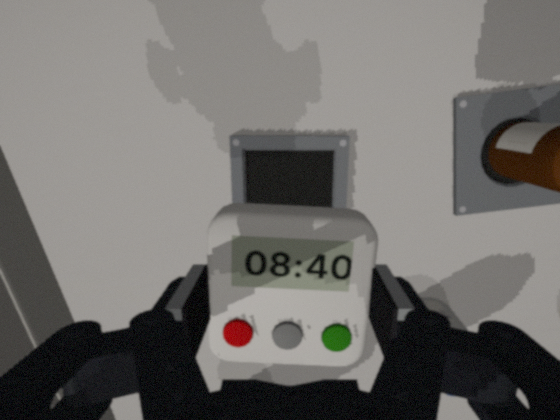

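The timer is held level and nearly parallel to the square recess, whose near edge runs (245,151) to (335,151).

```bash
python3 - <<'E'
from h import *
c=snap('wrist')
a,b=[px2w(c,u,.006) for u in((244,150),(336,150))];d=(b-a);n=np.array([d[1],-d[0]])/np.linalg.norm(d)
print(a,b,np.linalg.norm(d),'centre',(a+b)/2+n*.039)
a,b=[px2w(c,u,.185) for u in((210,212),(376,217))];d=(b-a);n=np.array([d[1],-d[0]])/np.linalg.norm(d)
print(a,b,np.linalg.norm(d),np.degrees(np.arctan2(d[1],d[0])),'timer centre',(a+b)/2+n*.033)
E
```

```text
[ 0.56530458 -0.35087249] [ 0.58103337 -0.27530952] 0.07718261974396648 centre [ 0.61135057 -0.32103869]
[ 0.57087368 -0.34296793] [ 0.58521734 -0.28345744] 0.0612146981819984 76.44862176295408 timer centre [ 0.61012679 -0.32094516]
```

Request:
send_rows:
  series:
    - [[0,0,0],[1,0,-50],-0.3]
    - [[0,0,0],[1,0,-100],-0.3]
    - [[0,0,0],[1,0,-135],-0.3]
    - [[0,0,0],[1,0,-152],-0.3]
    - [[0,0,0],[1,0,-159],-0.3]
    - [[0,0,0],[1,0,-163],-0.3]
    - [[0,0,0],[1,0,-165],-0.3]
    - [[0,0,0],[1,0,-166],-0.3]
    - [[0,0,0],[1,0,-166],-0.3]

```text
time_s: 27.28
eef_pos: [0.6115, -0.3212, 0.0048]
eef_rot: [0.0, 0.103, 0.995, -0.0]
wrist_force: [-0.5, 0.7, -1.2]
opening: 0.744
grasp_force: 66.3
```

```bash
python3 - <<'E'
from h import *
snap('wrist','w13.png')
E
```

```text
(no output)
```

View pics/w13.png

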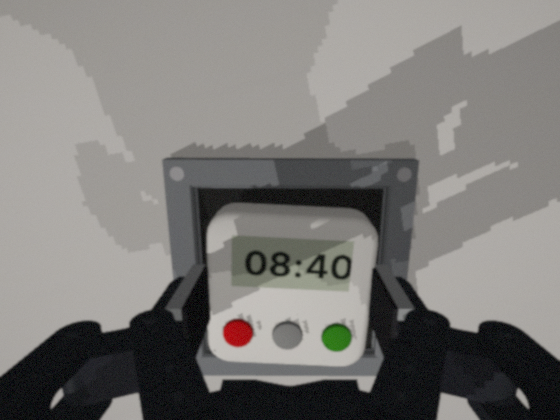

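The timer lies inside the square recess. I'll release and retreat.

Request:
send_rows:
  series:
    - [[0,0,0],[0,0,-1],-0.3]
    - [[0,0,0],[0,0,-1],-0.5]
    - [[0,0,0],[0,0,-1],-0.7]
    - [[0,0,0],[0,0,-1],-0.9]
    - [[0,0,0],[0,0,-1],-1]
    - [[0,0,0],[0,0,-1],-1]
    - [[0,0,0],[0,0,20],-1]
    - [[0,0,0],[0,0,70],-1]
    - [[0,0,0],[0,0,130],-1]
    - [[0,0,0],[0,0,190],-1]

```text
time_s: 28.58
eef_pos: [0.6113, -0.321, 0.1979]
eef_rot: [0.001, 0.103, 0.995, -0.0]
wrist_force: [0.4, 0.1, 0.5]
opening: 1.0
grasp_force: 0.0
```

```bash
python3 - <<'E'
from h import *
for cam in('wrist','scene','side'):
  c=snap(cam)
  for t in T:print(cam,t,[(np.round(d['xyz'],3).tolist(),round(d['conf'],2)) for d in spotter.landmark_of(t,cam)[:1]])
  if cam=='wrist':
    im=cv2.medianBlur(blob(c,(288,190),.006,40,r=60)[3],3);print(im[::6,120].tolist(),im[120,::6].tolist(),px2w(c,(288,190),.006))
E
```

```text
wrist vial []
wrist brown_bottle [([0.613, -0.128, 0.003], 0.82)]
wrist tin []
wrist bench_timer [([0.615, -0.32, -0.001], 0.76)]
wrist plate_small []
wrist plate_medium []
wrist plate_large []
wrist plate_square []
wrist jar []
wrist tape []
[121, 89, 87, 88, 87, 77, 25, 16, 71, 131, 152, 151, 124, 120, 69, 73, 92, 76, 122, 139, 156, 156, 155, 154, 122, 88, 87, 93, 135, 157, 156, 154, 94, 87, 88, 88, 131, 139, 138, 140] [139, 139, 140, 133, 90, 87, 87, 64, 39, 138, 158, 158, 157, 156, 157, 157, 157, 157, 157, 156, 156, 154, 151, 146, 136, 128, 125, 122, 122, 147, 151, 146, 93, 29, 59, 71, 88, 89, 107, 108] [ 0.61373635 -0.3241767 ]
scene vial [([0.782, -0.037, -0.001], 0.74)]
scene brown_bottle [([0.609, -0.13, 0.004], 0.72)]
scene tin [([0.599, 0.32, 0.001], 0.87)]
scene bench_timer [([0.612, -0.322, 0.005], 0.59)]
scene plate_small [([0.598, 0.113, -0.0], 0.82)]
scene plate_medium [([0.612, -0.132, 0.003], 0.79)]
scene plate_large [([0.599, 0.317, 0.001], 0.78)]
scene plate_square [([0.607, -0.319, 0.002], 0.94)]
scene jar [([0.764, -0.218, 0.002], 0.58)]
scene tape [([0.782, -0.043, -0.003], 0.79)]
side vial [([0.601, 0.118, 0.004], 0.54)]
side brown_bottle [([0.612, -0.125, 0.003], 0.64)]
side tin [([0.594, 0.311, 0.007], 0.66)]
side bench_timer [([0.614, -0.315, 0.002], 0.64)]
side plate_small [([0.601, 0.116, -0.0], 0.67)]
side plate_medium [([0.614, -0.128, -0.001], 0.93)]
side plate_large [([0.596, 0.319, 0.003], 0.6)]
side plate_square [([0.61, -0.318, -0.001], 0.6)]
side jar [([0.767, -0.218, -0.004], 0.57)]
side tape [([0.784, -0.036, -0.002], 0.97)]
```

```bash
python3 -c "
from h import *
print(ctrl.hand_in())"
```

```text
the job is handed in; nothing more can be done
None
```

The vial, bottle, tin and timer are each released in their own recess, in the order asked. The jar and tape were not touched, and I handed the job in at about 29 s; the hand-in call gave no verdict. The wrist pictures and the networks' readings agree with the placings, though I viewed 15 pictures, one over the limit of 14.

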